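Lay out the kick-start parts for refitting

TASK

Lay out the motorbike parts on the plywood board in the order they go back on: the gear on the middle ring, the steel collar centred flat on top of the gear, the fuel cap upright on the ring next to the ashtray, and the brass bush standing on end on the ring next to the kick-start lever. Centre each part on its ring, and do not shift the ashtray or the lever.

Things in the scene. Friction and masses are not known exactly. Their poses are not given: they have to be found in the camera images.
- board: Plywood board, fixed to the bench, 100 (its x) x 490 (its y) x 10 mm, its top 10 mm above the bench. Lies roughly across the robot's front, long side along its own y axis. Origin: centre of its underside; x points away from the robot, y to the robot's left, z up. Along its centre line stand, 95 mm apart: end object, ring, ring, ring, end object.
- mark_left: Thin dark ring painted on the board, about 70 mm across, flat: the leftmost of three seen from the robot (board y +95 mm). Origin: its centre, on the board's top.
- mark_mid: The middle one of the three equal painted rings, at the board's centre. Origin: its centre, on the board's top.
- mark_right: The rightmost of the three equal painted rings (board y -95 mm). Origin: its centre, on the board's top.
- ashtray: White ceramic ashtray full of small bolts, round, 80 mm across the rim, 28 mm high, loose, 0.4 kg, standing on one end of the board (either end), its centre 95 mm from the nearest ring's. Origin: centre of its underside. Leave it where it is.
- kick_lever: Aluminium kick-start lever, loose, 0.35 kg, its round boss (34 mm across, 26 mm high) standing on the other end of the board, 95 mm from the nearest ring; the arm (15 mm wide) runs from the boss along its x axis, away from the robot, to a rubber foot peg about 150 mm off. Origin: centre of the boss's underside. Leave it where it is.
- gear: Steel gear wheel lying flat, loose, 54 mm across the teeth (treat it as a round disc of 54 mm), 18 mm thick, with an 18 mm bore, 0.18 kg. Starts on the bench. Origin: centre of its underside, z up its axis.
- collar: Plain thick-walled steel collar (short ring) lying flat, loose, 34 mm outside, 20 mm inside, 20 mm high, 0.08 kg. Starts on the bench. Origin: centre of its underside, z up its axis.
- bush: Slim brass bush (tube) standing on end, loose, 24 mm outside, 16 mm inside, 40 mm high, 0.08 kg. Starts on the bench. Origin: centre of its underside, z up its axis.
- fuel_cap: Red plastic fuel cap standing on its threaded neck, loose, 0.06 kg: neck 40 mm across and 8 mm high, then a 56 mm round flange from 8 to 18 mm, then a straight grip bar across the middle, 48 mm long (along its x), 14 mm wide (along its y), from 18 to 40 mm height. Starts on the bench. Origin: centre of its underside, z up its axis.
Things that resemble listed ones, but are neither listed nor needed, are in the scene too. Of the things like the ashtray, leave any that is pink or purple; of the rest the larger one is meant.

How it is judged:
By the outcome, as a careful person would: the job done as asked, in the order asked, and still so for the second after the job is handed in, with the robot touching nothing.
It also fails if it takes over 115 s, if anything falls off the work surface, if the arm or the gripper's body presses on something with over 40 N, if the wrist force passes 120 N, or if a joint passes its speed limit or range.

ROBOT

A 6-joint arm with a two-finger parallel gripper is mounted at the origin on the work surface. World frame = base frame: x ahead of the robot, y to its left, z up, the work surface at z = 0. Lengths are in mm, angles in degrees, forces in N, time in s.
With the tool pointing down it reaches from about 300 to 850 mm from the base axis. Payload 4.2 kg.
Tool frame: the origin (TCP) lies midway between the tips of the shut fingers; the grasp point (between the pads) lies 19 mm behind it (env.grasp_offset is the distance from the TCP to the grasp point, in mm); z points along the fingers, y is the line along which they close (so a half turn about z gives the same grasp; the last joint's range is limited). The gripper opens to 91 mm and grips with 3 to 60 N. Pads are 32 mm wide; open, the fingers measure 118 mm over their backs; the gripper's body (76 mm by 178 mm) begins 60 mm behind the grasp point.
Start: joints at [-78.381, 18.312, 89.639, -0, 72.044, -1.146], TCP at [127.055, -560.803, 213.976] pointing down, gripper open.
Joint ranges: [-177.97, 177.97], [-48.28, 115.42], [12.27, 149.76], [-77.06, 257.06], [2.81, 150.46], [-146.56, 146.56]. Speed limits (degrees/s): [147.25, 147.25, 180, 180, 180, 180].

INTERFACE

Orientations are given as [roll, pitch, yaw] about the fixed x, y, z axes, in that order (R = Rz(yaw) Ry(pitch) Rx(roll)).
In Python, from workcell import env, optics gives the robot as it stands. The module is installed in compiled form; this text tells all that it offers.
- The arm moves only by the tool send_rows, never from a script. Its argument "targets" is a list that holds one entry, the list of rows, each a list of 7 numbers: the turn, a rotation vector about the world's x, y, z scaled (see below), then the shift along the world's x, y, z scaled (see below), then the closure, from -1 (fully open) to 1 (shut). In form: [[[rx, ry, rz, x, y, z, gripper], ...]]. A call has 1 to 12 rows; each row shifts and turns the commanded pose from where the row before left it; what a row does not reach is not made up. The controller multiplies each number of a shift by 0.2 m and each number of a turn by pi/2 rad. A row lasts 1/10 s, in which the tool goes at most 50 mm and 8.59 degrees, less where a joint would pass 70% of its speed; a pose out of reach is approached as far as the arm can. A call with a number of a shift or a turn outside -1 to 1 is refused whole. A call with a gripper value outside its range is refused whole. The fingers move at their own pace and stop on an object; "grip_force" is the grip in N (left out, the last holds). Time passes only in rows, so rows that do not move let the fingers close. It gives the time, the measured TCP pose, the force, the opening and the grip force at its end, in the units of the state.
- env.state(): the state, without advancing time (a new reading comes with each control period).
- optics.grab_frame(name): name is "scene" or "top" or "wrist"; returns (picture, depth): 420x560x3 uint8, red, green, blue; 420x560 float32, mm along the optical axis (not along the pixel's ray), 0 where there is no reading.
- optics.camera_info(name): a dict with "camera_matrix" (3x3 intrinsics, pixels), "R" (3x3) and "t" (3): a world point X has camera coordinates R X + t; the wrist camera has in their place "mount" (4x4, takes a point from camera to tool coordinates, whose origin is the TCP and whose axes are the flange's). Camera axes: x right, y down, z forward; pixel columns grow to the right and rows downward; lengths in mm; the calibration is good to about 2 mm. A picture is of the moment at which its call begins: read the wrist's pose just before it. camera_info takes no time and is no camera call.
- env.job_done(): hands the job in; it is judged then, once.
Trained networks look in the newest picture that a camera, given by its name, has taken for a name from the list of things; names that differ only in an ending like _2 or _b are one class to them, and where a whole thing is asked for, a point or a joint stands for the part that bears it (a point fixed in the world has none). Each returns a list of dicts, best first, with "conf" (0 to 1); they miss things now and then, are a little off and sometimes report something else, mostly with a low value. They report only what shows in the picture. A call takes as long as a camera call. They do not tell look-alikes from the thing itself.
- optics.silhouettes(camera, name): "mask" (420x560 bool, what is visible of it) and "at" ([column, row] in pixels, amid what is visible of it).
- optics.place_of(camera, name): "at" ([column, row] in pixels: a listed point, or the origin of a listed thing).
The state is a dict: "time_s": time; "qpos": joint angles; "qvel": joint speeds; "effort": joint torques, N m; "ee_pos": TCP position; "ee_rot": TCP orientation; "force": force on the tool from outside, world axes, zero at the start; "torque": the same for the moment, N m; "gripper_width": finger opening in mm; "gripper_force": force on a finger pad.
Only numpy, scipy, OpenCV 4.12 (cv2) and the standard library are available. Lean on these libraries where they do the work, as an engineer would, in place of code of your own. Each camera call takes 0.05 s, during which the arm holds its last target. There are 200 camera calls.

## Working session

There is one attempt and no reset: what is moved stays moved. The work goes in short steps, Python scripts to look and compute and a tool call to move; the robot and the scene stay as the last step left them, time stands still between calls to the robot, and variables do not carry over. Pictures are saved under pics/ and viewed, at most 14 in all, crops included, and the job is handed in when it is done.

Besides the shell and the picture viewer there is one more tool, called after "Request:" as name([rows], argument=value, ...), one row to a line, values as JSON. send_rows: Moves the arm, as the interface text tells. Its arguments: {"type":"object","properties":{"targets":{"type":"array"},"grip_force":{"type":"number"}},"required":["targets"]}

```bash
mkdir -p pics; cat > h.py <<'E'
import numpy as np,cv2
from workcell import env,optics
from scipy.spatial.transform import Rotation as Rn
def cam(n,st=None):
    c=optics.camera_info(n);K=np.array(c["camera_matrix"])
    if n!="wrist": return K,np.array(c["R"]),np.array(c["t"]).ravel()
    st=st or env.state();M=np.array(c["mount"]);T=np.eye(4)
    T[:3,:3]=Rn.from_euler('xyz',st["ee_rot"],degrees=True).as_matrix();T[:3,3]=st["ee_pos"]
    W=np.linalg.inv(T@M);return K,W[:3,:3],W[:3,3]
def ray(C,uv,z):   # intersect pixel ray with plane z
    K,R,t=C;o=-R.T@t;d=R.T@np.linalg.solve(K,[uv[0],uv[1],1]);return o+d*(z-o[2])/d[2]
def tri(C1,u1,C2,u2):
    A=[];b=[]
    for C,u in((C1,u1),(C2,u2)):
        K,R,t=C;o=-R.T@t;d=R.T@np.linalg.solve(K,[u[0],u[1],1]);d/=np.linalg.norm(d)
        P=np.eye(3)-np.outer(d,d);A.append(P);b.append(P@o)
    return np.linalg.lstsq(np.vstack(A),np.hstack(b),rcond=None)[0]
def cloud(C,depth):
    K,R,t=C;v,u=np.mgrid[:depth.shape[0],:depth.shape[1]];p=np.stack([(u-K[0,2])/K[0,0]*depth,(v-K[1,2])/K[1,1]*depth,depth],-1)
    return (p-t)@R
def proj(C,X):
    K,R,t=C;p=K@(R@np.array(X,float)+t);return p[:2]/p[2]
def save(n,im): cv2.imwrite("pics/"+n+".png",im[...,::-1])
E
python3 - <<'E'
from h import *
print(env.state())
for n in("top","scene"):
    im,d=optics.grab_frame(n);save(n+"0",im);np.savez(n+"0.npz",im=im,d=d)
    C=cam(n);print(n,C[0].diagonal(),-C[1].T@C[2])
    P=cloud(C,d)
    for k in("ashtray","kick_lever","gear","collar","bush","fuel_cap","mark_left","mark_mid","mark_right","board"):
        for r in optics.silhouettes(n,k):
            m=r["mask"]&(d>0);q=P[m];ys,xs=np.where(m)
            print(k,round(r["conf"],2),np.round(r["at"]),m.sum(),"top z",np.percentile(q[:,2],[50,95]).round(1) if len(q) else 0,"c",np.round((q.min(0)+q.max(0))/2) if len(q) else 0,"ext",np.round(np.ptp(q,0)) if len(q) else 0, "rgb",im[m].mean(0).round() if m.any() else 0)
E
```

```text
{'time_s': 0.0, 'qpos': array([-7.83804100e+01,  1.83520347e+01,  8.97051228e+01,  4.49612159e-04,
        7.20435404e+01, -1.14389494e+00]), 'qvel': array([ 0.03411234, -0.05653799,  0.05087139,  0.02062484,  0.01361391,
       -0.06308196]), 'effort': array([ 1.93845044e-03, -4.12456369e+01, -2.31970793e+01,  7.28410925e-02,
        4.55237261e-02, -1.50140963e-04]), 'ee_pos': array([ 126.95663925, -560.30361335,  213.12502636]), 'ee_rot': array([-1.79899331e+02, -2.43765398e-03,  1.27633439e+01]), 'force': array([ 0.11191791,  0.67607754, -0.05481304]), 'torque': array([0.07593968, 0.00279519, 0.04346425]), 'gripper_force': 0.0, 'gripper_width': 91.33150557782774}
top [502.37034765 502.37034765   1.        ] [ 364.52799369  -13.1409359  1216.93642042]
ashtray 0.98 [340. 178.] 820 top z [25.1 40. ] c [ 639. -167.   25.] ext [76. 82. 39.] rgb [215. 215. 214.]
ashtray 0.78 [397. 227.] 841 top z [15.3 30. ] c [ 526. -296.   18.] ext [75. 78. 33.] rgb [146.  98. 173.]
ashtray 0.71 [388. 170.] 350 top z [10.6 20. ] c [ 666. -287.   11.] ext [57. 50. 25.] rgb [215. 215. 214.]
ashtray 0.6
[... 1837 characters left out ...]
[426. 132.  22.] ext [23. 20. 42.] rgb [190. 158.  85.]
fuel_cap 0.69 [469. 257.] 553 top z [18.8 40.4] c [432. 355.  21.] ext [52. 54. 42.] rgb [218.  59.  54.]
mark_left 0.73 [200. 151.] 116 top z [14.8 20.4] c [ 440. -364.   11.] ext [31. 35. 22.] rgb [209. 216. 220.]
mark_left 0.44 [318. 292.] 198 top z [10.4 12.6] c [646. 119.  11.] ext [73. 72.  7.] rgb [180. 159. 125.]
mark_mid 0.68 [264. 257.] 98 top z [10.6 12.5] c [647.  23.  11.] ext [68. 70.  7.] rgb [181. 159. 125.]
mark_mid 0.31 [341. 345.] 1386 top z [26.  36.5] c [719. 215.  20.] ext [174.  71.  40.] rgb [181. 183. 183.]
board 0.87 [296. 274.] 8075 top z [ 9.8 11.8] c [643.  25.  17.] ext [120. 490.  40.] rgb [242. 235. 204.]
```

```bash
python3 - <<'E'
from h import *
im=np.load("top0.npz")["im"];save("top_c",cv2.resize(im[90:330,90:480],(780,480),interpolation=cv2.INTER_CUBIC))
# ring fits: dark pixels on board near rings, both cameras
for n in("top","scene"):
    f=np.load(n+"0.npz");im=f["im"];C=cam(n)
    g=cv2.cvtColor(im,cv2.COLOR_RGB2GRAY)
    for k in("mark_left","mark_mid","mark_right"):
        print(n,k,[(round(r["conf"],2),np.round(r["at"]),ray(C,r["at"],10).round(1)) for r in optics.place_of(n,k)][:2])
    for c in((646,120),(644,24),(640,-71)):
        H=np.array([[ray(C,(u,v),10)[:2] for u in range(560)] for v in range(420)]) if c[0]==646 else H
        r=np.hypot(H[...,0]-c[0],H[...,1]-c[1]);w=np.clip(230-g.astype(float),0,None)*((r>22)&(r<44))
        w=(w>25)*((r>25)&(r<42)); p=H[w>0]
        A=np.c_[2*p,np.ones(len(p))];s=np.linalg.lstsq(A,(p**2).sum(1),rcond=None)[0]
        print(n,"ring",s[:2].round(1),"R",np.sqrt(s[2]+s[:2]@s[:2]).round(1),len(p))
# object top-surface centres via depth
for n in("top","scene"):
    f=np.load(n+"0.npz");C=cam(n);P=cloud(C,f["d"])
    for k,zl,c in(("gear",14,(443,-96)),("collar",15,(437,-364)),("bush",33,(423,131)),("fuel_cap",33,(428,355)),("flange",10,(428,355)),("ashtray",20,(639,-167))):
        q=P[(np.hypot(P[...,0]-c[0],P[...,1]-c[1])<45)&(P[...,2]>zl)&(f["d"]>0)]
        rc=cv2.minAreaRect(q[:,:2].astype(np.float32))
        print(n,k,"minrect",np.round(rc[0],1),np.round(rc[1],1),round(rc[2],1),"z",np.percentile(q[:,2],[50,90]).round(1),len(q))
E
```

```text
top mark_left [(0.45, array([224., 173.]), array([654.6, 123.3,  10. ]))]
top mark_mid [(0.69, array([263., 181.]), array([636.4,  25.7,  10. ]))]
top mark_right [(0.5, array([304., 179.]), array([642.3, -75.4,  10. ]))]
top ring [643.4 119.3] R 34.2 178
top ring [641.9  24.4] R 34.1 173
top ring [640.9 -70.7] R 34.2 189
scene mark_left [(0.69, array([313., 277.]), array([640.2, 111.1,  10. ]))]
scene mark_mid [(0.74, array([278., 258.]), array([637.3,  25.1,  10. ]))]
scene mark_right [(0.48, array([240., 238.]), array([637. , -75.1,  10. ])), (0.33, array([364., 217.]), array([432.9, 127.8,  10. ]))]
scene ring [645.9 117.8] R 34.2 181
scene ring [644.5  23. ] R 34.1 163
scene ring [643.2 -72. ] R 34.1 140
top gear minrect [444.1 -95.6] [51.8 52.8] 75.8 z [19.  21.9] 302
top collar minrect [ 434.1 -364.8] [30.9 32. ] 1.1 z [19.7 22.5] 108
top bush minrect [422.2 130.8] [21.2 21.3] 1.7 z [40.9 43.3] 48
top fuel_cap minrect [425.2 355.4] [14.8 48.3] 58.0 z [40.1 43.5] 134
top flange minrect [425.3 355.1] [52.9 56.1] 3.7 z [20.5 41. ] 446
top ashtray minrect [ 639.4 -164.5] [77.  77.4] 46.5 z [31.  39.6] 579
scene gear minrect [448.5 -95.6] [53.5 52.2] 31.8 z [17.4 19. ] 224
scene collar minrect [ 437.  -365.4] [33.4 30.2] 40.1 z [19.1 20.7] 69
scene bush minrect [425.1 130.3] [24.1 21.9] 59.6 z [38.5 40.9] 70
scene fuel_cap minrect [428.8 355.6] [14.1 51. ] 57.6 z [39.1 41.1] 157
scene flange minrect [430.5 355.1] [54.3 53. ] 73.2 z [18.8 39.6] 559
scene ashtray minrect [ 642.3 -165.9] [79.3 75.9] 38.3 z [31.  37.8] 655
```

View pics/top_c.png

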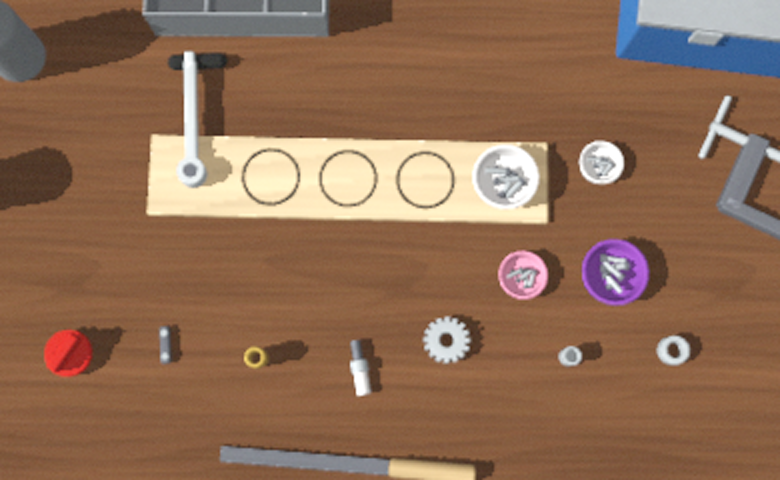

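The top crop shows the white ashtray on the board's right end at crop (506,177) and the lever on the left end at (190,170), with three empty rings between them. Four things look like the ashtray: the large white one on the board, a small white one at (601,162), a pink one at (523,274) and a purple one at (615,271). The large white one is meant, because it is neither pink nor purple and is the bigger white one. The fuel cap therefore goes on mark_right and the bush on mark_left. The collar is the wide ring at (674,350), not the small steel tube at (570,355).

Request:
send_rows([
  [[0,0,0.0715,0.133,0.194,0,-1],[0,0,0.0715,0.133,0.194,0,-1],[0,0,0.0715,0.133,0.194,0,-1],[0,0,0.0715,0.133,0.194,0,-1],[0,0,0.0715,0.133,0.194,0,-1],[0,0,0.0715,0.133,0.194,0,-1],[0,0,0.0715,0.133,0.194,0,-1],[0,0,0.0715,0.133,0.194,0,-1],[0,0,0.0715,0.133,0.194,0,-1],[0,0,0.0715,0.133,0.194,0,-1],[0,0,0.0715,0.133,0.194,0,-1],[0,0,0.0715,0.133,0.194,0,-1]],
])

```text
time_s: 2.6
ee_pos: [447.1, -93.4, 214.3]
ee_rot: [179.9, 0.0, 90.3]
force: [1.1, -0.8, 0.5]
gripper_width: 91.4
gripper_force: 0.0
```

Request:
send_rows([
  [[0,0,0,0,0,0,-1],[0,0,0,0,0,0,-1]],
])

```text
time_s: 2.8
ee_pos: [446.4, -94.5, 213.9]
ee_rot: [-180.0, 0.0, 90.1]
force: [-0.2, 0.4, 0.4]
gripper_width: 91.0
gripper_force: 0.0
```

```bash
cat >> h.py <<'E'
def look(tag,names,heights):
    st=env.state();im,d=optics.grab_frame("wrist");C=cam("wrist",st);np.savez(tag+".npz",im=im,d=d);save(tag,im)
    P=cloud(C,d);print("tcp",st["ee_pos"].round(1),st["ee_rot"].round(2),"cam",(-C[1].T@C[2]).round(0))
    for k,h in zip(names,heights):
        for r in optics.silhouettes("wrist",k)[:2]:
            m=r["mask"]&(d>0);q=P[m];z=np.percentile(q[:,2],90)
            top=q[q[:,2]>z-6];rc=cv2.minAreaRect(top[:,:2].astype(np.float32));ys,xs=np.where(r["mask"])
            print(k,round(r["conf"],2),np.round(r["at"]),"px",xs.min(),xs.max(),ys.min(),ys.max(),"ztop",round(z,1),"depthrect",np.round(rc[0],1),np.round(rc[1],1),round(rc[2],1),"topray",ray(C,((xs.min()+xs.max())/2,(ys.min()+ys.max())/2),h).round(1))
    return C,im,d
E
python3 - <<'E'
from h import *
C,im,d=look("pics_w1",["gear"],[18])
E
```

```text
tcp [446.4 -94.5 213.9] [-1.7997e+02  2.0000e-02  9.0110e+01] cam [446. -13. 385.]
gear 0.59 [276. 184.] px 254 301 164 211 ztop 19.1 depthrect [444.9 -98.2] [52.8 51.8] 12.3 topray [445.6 -97.1  18. ]
```

View pics/pics_w1.png

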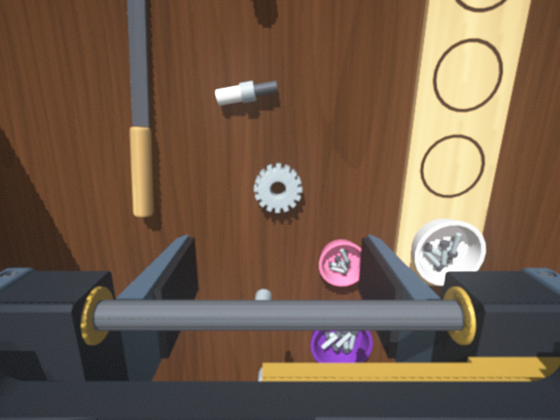

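The wrist view shows the gear at (278,188) between the open fingers. Its position agrees with the two fixed cameras.

Request:
send_rows([
  [[0,0,0,-0.005,-0.0115,-0.2,-1],[0,0,0,0,0,-0.2,-1],[0,0,0,0,0,-0.2,-1],[0,0,0,0,0,-0.2,-1],[0,0,0,0,0,-0.15,-1],[0,0,0,0,0,-0.095,-1],[0,0,0,0,0,0,-1],[0,0,0,0,0,0,0.2],[0,0,0,0,0,0,0.2],[0,0,0,0,0,0,0.2],[0,0,0,0,0,0,0.2],[0,0,0,0,0,0,0.2]],
], grip_force=25)

```text
time_s: 4.1
ee_pos: [445.7, -97.6, 5.6]
ee_rot: [179.9, 0.0, 90.0]
force: [1.7, 0.6, 1.0]
gripper_width: 53.8
gripper_force: 0.7
```

Request:
send_rows([
  [[0,0,0,0,0,0,0.2],[0,0,0,0,0,0,0.2],[0,0,0,0,0,0,0.2]],
])

```text
time_s: 4.4
ee_pos: [445.7, -97.6, 5.5]
ee_rot: [179.9, 0.0, 90.0]
force: [-0.5, -0.3, 6.2]
gripper_width: 53.3
gripper_force: 25.0
```

Request:
send_rows([
  [[0,0,0,0,0,0.1,0.2],[0,0,0,0,0,0.2,0.2],[0,0,0,0.1645,0.101,0.05,0.2],[0,0,0,0.1645,0.101,0,0.2],[0,0,0,0.1645,0.101,0,0.2],[0,0,0,0.1645,0.101,0,0.2],[0,0,0,0.1645,0.101,0,0.2],[0,0,0,0.1645,0.101,0,0.2],[0,0,0,0,0,0,0.2],[0,0,0,0,0,0,0.2],[0,0,0,0,0,0,0.2]],
])

```text
time_s: 5.5
ee_pos: [641.0, 23.3, 74.1]
ee_rot: [-179.8, 0.0, 90.0]
force: [0.2, 0.7, -2.3]
gripper_width: 53.3
gripper_force: 25.0
```

```bash
cat >> h.py <<'E'
def ring(n,C,im,c,z=10,rin=28,rout=40,thr=0.85):
    g=cv2.cvtColor(im,cv2.COLOR_RGB2GRAY).astype(np.float32)
    bl=cv2.dilate(g,np.ones((15,15)))  # local bright
    K,R,t=C;o=-R.T@t;v,u=np.mgrid[:420,:560];d=np.stack([u,v,np.ones_like(u)],-1)@np.linalg.inv(K).T@R
    s=(z-o[2])/d[...,2];X=o+d*s[...,None]
    r=np.hypot(X[...,0]-c[0],X[...,1]-c[1]);p=X[(r>rin)&(r<rout)&(g<thr*bl)&(s>0)][:,:2]
    for _ in range(5):
        A=np.c_[2*p,np.ones(len(p))];q=np.linalg.lstsq(A,(p**2).sum(1),rcond=None)[0];R0=np.sqrt(q[2]+q[:2]@q[:2])
        p=p[abs(np.hypot(*(p-q[:2]).T)-34.2)<4] if _<4 else p
    print(n,"ring",q[:2].round(1),"R",R0.round(1),len(p),"span x",p[:,0].min().round(),p[:,0].max().round(),"y",p[:,1].min().round(),p[:,1].max().round())
E
python3 - <<'E'
from h import *
C,im,d=look("w2",["gear"],[80])
for c in((643,23.7),(644.6,118.5)): ring("w",C,im,c)
E
```

```text
tcp [641.   23.3  74.1] [-1.7983e+02  2.0000e-02  8.9980e+01] cam [641. 105. 245.]
gear 0.6 [278. 260.] px 227 328 214 299 ztop 87.2 depthrect [640.9  27.5] [44.3 53.6] 88.4 topray [640.6  29.   80. ]
w ring [643.3  20.8] R 34.4 1427 span x 607.0 681.0 y -16.0 57.0
w ring [644.8 116.1] R 34.2 2319 span x 609.0 681.0 y 80.0 152.0
```

View pics/w2.png

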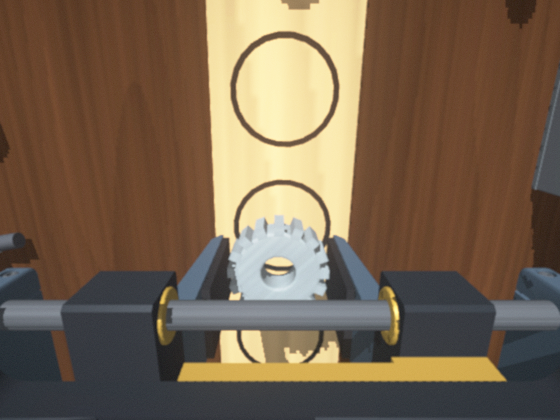

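```bash
python3 - <<'E'
from h import *
st=env.state();C=cam("wrist",st)
im=np.load("w2.npz")["im"]
save("w2c",cv2.resize(im[200:320,210:350],(840//1-60,668-80)))
print([ray(C,(279,v),86.6).round(1) for v in (264,266,268,270)])
for z in(19,):
    f=np.load("pics_w1.npz")
# fixed-camera look at held gear
for n in("top","scene"):
    im,d=optics.grab_frame(n);P=cloud(cam(n),d)
    for r in optics.silhouettes(n,"gear")[:1]: print(n,r["conf"],r["at"],ray(cam(n),r["at"],86).round(1))
E
```

```text
[array([641.8,  27.2,  86.6]), array([641.8,  26. ,  86.6]), array([641.8,  24.8,  86.6]), array([641.8,  23.7,  86.6])]
scene 0.56 [279.9, 241.3] [651.   38.8  86. ]
```

View pics/w2c.png

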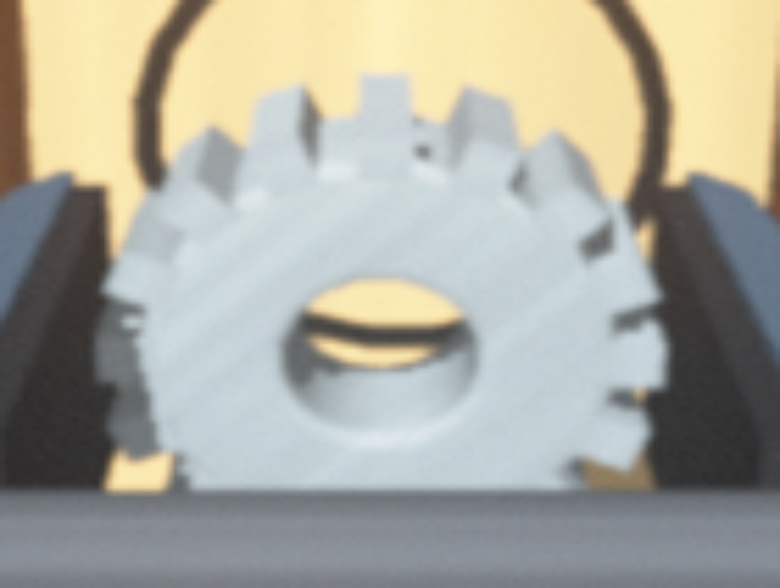

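The enlarged crop shows the bore centre at about (278,273) in the full picture, roughly 1 mm off the ring centre in y and 2 mm in x. I'll correct both while descending.

Request:
send_rows([
  [[0,0,0,0.01,-0.0055,-0.1,0.2],[0,0,0,0,0,-0.1,0.2],[0,0,0,0,0,-0.05,0.2],[0,0,0,0,0,-0.03,0.2],[0,0,0,0,0,0,0.2],[0,0,0,0,0,0,0.2]],
])

```text
time_s: 6.4
ee_pos: [645.2, 22.6, 19.7]
ee_rot: [179.9, -0.0, 90.0]
force: [1.0, 0.5, -1.4]
gripper_width: 53.1
gripper_force: 25.0
```

Request:
send_rows([
  [[0,0,0,-0.01,0,0,0.2],[0,0,0,0,0,-0.01,0.2],[0,0,0,0,0,0,0.2],[0,0,0,0,0,0,0.2]],
])

```text
time_s: 6.8
ee_pos: [642.7, 22.6, 17.1]
ee_rot: [180.0, -0.0, 90.0]
force: [-0.1, -0.1, -1.7]
gripper_width: 53.6
gripper_force: 25.0
```

Request:
send_rows([
  [[0,0,0,0,0,-0.006,0.2],[0,0,0,0,0,0,0.2],[0,0,0,0,0,0,-1],[0,0,0,0,0,0,-1],[0,0,0,0,0,0,-1],[0,0,0,0,0,0,-1],[0,0,0,0,0,0.1,-1],[0,0,0,0,-0.1,0.25,-1],[0,0,0,0,-0.2,0.25,-1],[0,0,0,0,0,0.1,-1],[0,0,0,0,0,0,-1],[0,0,0,0,0,0,-1]],
])

```text
time_s: 8.0
ee_pos: [642.2, -27.0, 140.8]
ee_rot: [-180.0, -0.0, 90.0]
force: [-0.3, -0.4, 0.2]
gripper_width: 91.4
gripper_force: 0.0
```

```bash
cat >> h.py <<'E'
def blobs(n,C,im,d,items):
    P=cloud(C,d)
    for k,zl,c in items:
        q=P[(np.hypot(P[...,0]-c[0],P[...,1]-c[1])<40)&(P[...,2]>zl)&(P[...,2]<zl+14)&(d>0)]
        if len(q)<15: print(n,k,"few");continue
        (cx,cy),r=cv2.minEnclosingCircle(q[:,:2].astype(np.float32))
        print(n,k,"circle",round(cx,1),round(cy,1),"r",round(r,1),"mean",q.mean(0).round(1),len(q))
E
python3 - <<'E'
from h import *
C,im,d=look("w3",["gear"],[28])
ring("w",C,im,(643,21),rin=30)
blobs("w",C,im,d,[("gear",23,(643,22))])
for n in("top","scene"):
    im,d=optics.grab_frame(n);C=cam(n);blobs(n,C,im,d,[("gear",23,(643,23))]);ring(n,C,im,(643,23.7),rin=30)
E
```

```text
tcp [642.2 -27.  140.8] [-1.7998e+02 -1.0000e-02  8.9990e+01] cam [642.  54. 312.]
gear 0.77 [272. 162.] px 245 310 118 182 ztop 28.9 depthrect [641.9  21.3] [52.8 51.6] 55.6 topray [641.6  21.8  28. ]
w ring [643.2  20.7] R 34.3 1467 span x 607.0 679.0 y -17.0 56.0
w gear circle 642.1 21.2 r 27.1 mean [641.9  21.7  28. ] 2504
top gear few
top ring [643.5  23. ] R 34.1 190 span x 611.0 679.0 y -14.0 58.0
scene gear circle 644.0 24.7 r 27.7 mean [644.9  25.5  27.4] 383
scene ring [644.1  22.6] R 34.3 163 span x 611.0 680.0 y -15.0 59.0
```

View pics/w3.png

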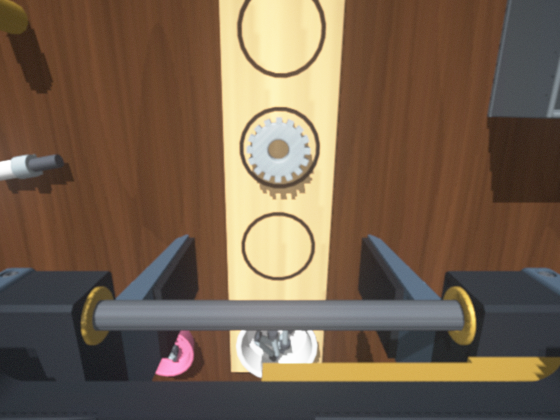

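The wrist view shows the gear at (278,149), seated inside the middle ring. The measured offset is about 1 mm. Next is the collar.

Request:
send_rows([
  [[0,0,0,-0.1145,-0.1883,0.02,-1],[0,0,0,-0.1145,-0.1883,0,-1],[0,0,0,-0.1145,-0.1883,0,-1],[0,0,0,-0.1145,-0.1883,0,-1],[0,0,0,-0.1145,-0.1883,0,-1],[0,0,0,-0.1145,-0.1883,0,-1],[0,0,0,-0.1145,-0.1883,0,-1],[0,0,0,-0.1145,-0.1883,0,-1],[0,0,0,-0.1145,-0.1883,0,-1],[0,0,0,0,0,0,-1],[0,0,0,0,0,0,-1],[0,0,0,0,0,0,-1]],
])

```text
time_s: 9.4
ee_pos: [436.9, -365.1, 144.6]
ee_rot: [-180.0, -0.1, 90.0]
force: [-0.7, 0.5, -0.1]
gripper_width: 91.4
gripper_force: 0.0
```

```bash
python3 - <<'E'
from h import *
C,im,d=look("w4",["collar"],[20])
blobs("w",C,im,d,[("collar",15,(436,-365))])
E
```

```text
tcp [ 436.9 -365.1  144.6] [-1.7996e+02 -7.0000e-02  9.0040e+01] cam [ 437. -284.  315.]
collar 0.98 [274. 215.] px 259 294 186 223 ztop 20.7 depthrect [ 435.3 -369.1] [32.4 32.5] 89.3 topray [ 435.3 -367.1   20. ]
w collar circle 435.2 -369.5 r 17.0 mean [ 435.4 -368.9   19.7] 693
```

Request:
send_rows([
  [[0,0,0,-0.005,-0.012,-0.2,-1],[0,0,0,0,0,-0.2,-1],[0,0,0,0,0,-0.2,-1],[0,0,0,0,0,-0.08,-1],[0,0,0,0,0,-0.018,-1],[0,0,0,0,0,0,-1],[0,0,0,0,0,0,0.5],[0,0,0,0,0,0,0.5],[0,0,0,0,0,0,0.5],[0,0,0,0,0,0,0.5],[0,0,0,0,0,0,0.5],[0,0,0,0,0,0,0.5]],
])

```text
time_s: 10.7
ee_pos: [435.5, -368.6, 5.8]
ee_rot: [180.0, 0.0, 90.0]
force: [0.3, 0.3, 0.3]
gripper_width: 46.0
gripper_force: 0.0
```

Request:
send_rows([
  [[0,0,0,0,0,0,0.5],[0,0,0,0,0,0,0.5],[0,0,0,0,0,0,0.5],[0,0,0,0,0,0,0.5]],
])

```text
time_s: 11.1
ee_pos: [435.6, -368.6, 5.6]
ee_rot: [180.0, -0.0, 90.0]
force: [-0.4, 0.2, 0.8]
gripper_width: 32.3
gripper_force: 25.0
```

Request:
send_rows([
  [[0,0,0,0,0,0.1,0.5],[0,0,0,0,0,0.2,0.5],[0,0,0,0.1035,0.1956,0.1,0.5],[0,0,0,0.1035,0.1956,0.05,0.5],[0,0,0,0.1035,0.1956,0,0.5],[0,0,0,0.1035,0.1956,0,0.5],[0,0,0,0.1035,0.1956,0,0.5],[0,0,0,0.1035,0.1956,0,0.5],[0,0,0,0.1035,0.1956,0,0.5],[0,0,0,0.1035,0.1956,0,0.5],[0,0,0,0.1035,0.1956,0,0.5],[0,0,0,0.1035,0.1956,0,0.5]],
])

```text
time_s: 12.3
ee_pos: [642.9, 24.4, 95.4]
ee_rot: [-180.0, 0.0, 90.0]
force: [1.3, -0.4, -0.9]
gripper_width: 32.5
gripper_force: 25.0
```

Request:
send_rows([
  [[0,0,0,0,0,0,0.5],[0,0,0,0,0,-0.1,0.5],[0,0,0,0,0,0,0.5],[0,0,0,0,0,0,0.5],[0,0,0,0,0,0,0.5]],
])

```text
time_s: 12.8
ee_pos: [642.7, 21.9, 76.4]
ee_rot: [179.9, 0.0, 89.9]
force: [-1.3, 0.3, 0.4]
gripper_width: 32.1
gripper_force: 25.0
```

```bash
python3 - <<'E'
from h import *
C,im,d=look("w5",[],[])
st=env.state();z=st["ee_pos"][2]-5.6+20;print("collar top z",z)
print("row slope",[(v,ray(C,(278,v),z).round(1)) for v in (260,270,280)])
save("w5c",cv2.resize(im[190:310,210:350],(700,600)))
E
```

```text
tcp [642.7  21.9  76.4] [179.95   0.    89.93] cam [642. 103. 247.]
collar top z 90.88637256593047
row slope [(260, array([642.6,  29.7,  90.9])), (270, array([642.6,  24. ,  90.9])), (280, array([642.6,  18.2,  90.9]))]
```

View pics/w5c.png

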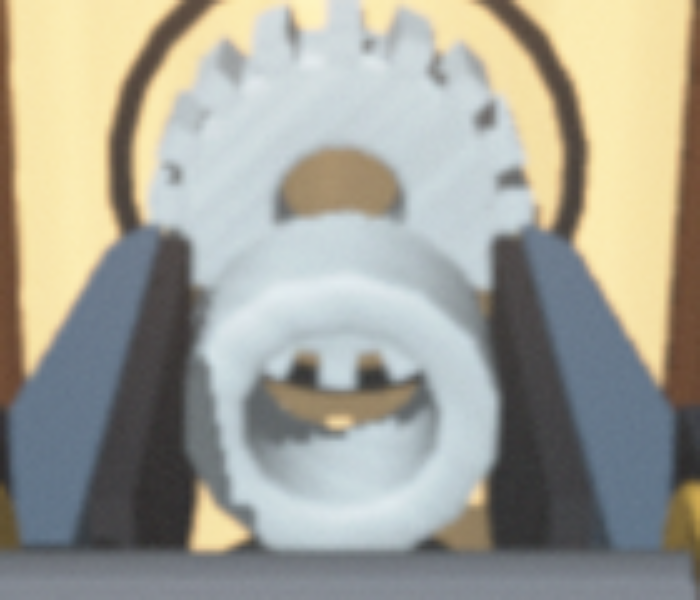

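The crop shows the collar bore at about crop (343,420), level in the fingers. Its position matches the gear's to within about 0.5 mm, so I'll lower it straight down.

Request:
send_rows([
  [[0,0,0,0,0,-0.1,0.5],[0,0,0,0,0,-0.07,0.5],[0,0,0,0,0,-0.035,0.5],[0,0,0,0,0,0,0.5],[0,0,0,0,0,0,0.5],[0,0,0,0,0,0,0.5]],
])

```text
time_s: 13.45
ee_pos: [642.8, 22.6, 34.9]
ee_rot: [180.0, -0.0, 90.0]
force: [0.1, 0.3, -0.0]
gripper_width: 32.4
gripper_force: 25.0
```

Request:
send_rows([
  [[0,0,0,0,-0.002,-0.006,0.5],[0,0,0,0,0,0,0.5],[0,0,0,0,0,0,-0.3],[0,0,0,0,0,0,-0.3],[0,0,0,0,0,0,-0.3],[0,0,0,0,0,0,-0.3],[0,0,0,0,0,0.1,-0.3],[0,0,0,0,-0.1,0.25,-1],[0,0,0,0,-0.2,0.2,-1],[0,0,0,0,0,0,-1],[0,0,0,0,0,0,-1],[0,0,0,0,0,0,-1]],
])

```text
time_s: 14.65
ee_pos: [641.5, -31.1, 133.8]
ee_rot: [-179.8, -0.0, 90.0]
force: [-0.2, 0.7, -0.5]
gripper_width: 90.7
gripper_force: 0.0
```

```bash
python3 - <<'E'
from h import *
C,im,d=look("w6",["collar"],[48])
ring("w",C,im,(643,21),rin=30)
blobs("w",C,im,d,[("gear",20,(643,22)),("collar",42,(643,22))])
for n in("top","scene"):
    im,d=optics.grab_frame(n);C=cam(n);blobs(n,C,im,d,[("gear",20,(643,23)),("collar",42,(643,23))])
E
```

```text
tcp [641.5 -31.1 133.8] [-1.7985e+02 -3.0000e-02  9.0000e+01] cam [642.  50. 305.]
collar 0.78 [278. 159.] px 258 301 126 171 ztop 48.8 depthrect [642.   21.3] [33.  32.6] 36.6 topray [642.2  22.   48. ]
w ring [643.4  20.8] R 34.3 1479 span x 607.0 679.0 y -17.0 57.0
w gear circle 642.1 21.2 r 27.0 mean [642.2  23.6  27.9] 1620
w collar circle 642.2 21.2 r 16.9 mean [642.1  21.6  47.7] 1019
top gear few
top collar few
scene gear circle 644.6 24.3 r 27.7 mean [651.7  29.7  27.3] 275
scene collar circle 644.4 25.0 r 16.8 mean [645.5  25.6  46.8] 146
```

View pics/w6.png

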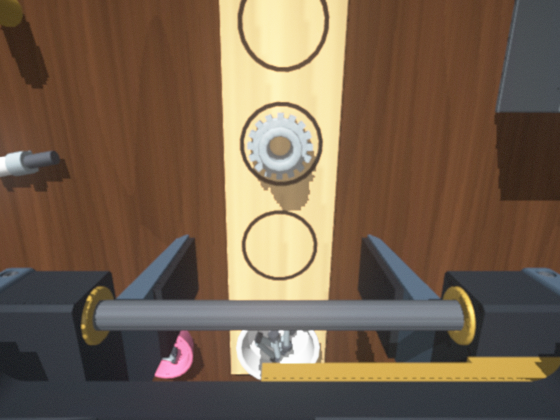

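The wrist view shows the collar concentric on the gear at (281,146); the two centres agree to 0.1 mm. Next is the fuel cap.

Request:
send_rows([
  [[0,0,0.0644,-0.107,0.193,0.03,-1],[0,0,0.0644,-0.107,0.193,0,-1],[0,0,0.0644,-0.107,0.193,0,-1],[0,0,0.0644,-0.107,0.193,0,-1],[0,0,0.0644,-0.107,0.193,0,-1],[0,0,0.0644,-0.107,0.193,0,-1],[0,0,0.0644,-0.107,0.193,0,-1],[0,0,0.0644,-0.107,0.193,0,-1],[0,0,0.0644,-0.107,0.193,0,-1],[0,0,0.0644,-0.107,0.193,0,-1],[0,0,0,0,0,0,-1],[0,0,0,0,0,0,-1]],
])

```text
time_s: 16.05
ee_pos: [427.6, 355.1, 140.6]
ee_rot: [-179.9, -0.0, 148.1]
force: [1.0, -0.4, -0.2]
gripper_width: 91.5
gripper_force: 0.0
```

Request:
send_rows([
  [[0,0,0,0,0,0,-1]],
])

```text
time_s: 16.15
ee_pos: [428.6, 353.7, 140.8]
ee_rot: [-179.9, 0.0, 147.9]
force: [-0.0, -0.6, -0.1]
gripper_width: 90.9
gripper_force: 0.0
```

```bash
python3 - <<'E'
from h import *
C,im,d=look("w7",["fuel_cap"],[40])
blobs("w",C,im,d,[("flange",9,(427,355)),("bar",33,(427,355))])
E
```

```text
tcp [428.6 353.7 140.8] [-1.7995e+02  1.0000e-02  1.4791e+02] cam [358. 397. 312.]
fuel_cap 0.76 [279. 200.] px 247 307 172 235 ztop 40.1 depthrect [426.6 352.4] [13.8 47.5] 57.5 topray [422.1 355.3  40. ]
w flange circle 426.7 352.2 r 27.9 mean [424.6 353.5  17.9] 1964
w bar circle 426.5 352.2 r 24.0 mean [425.4 353.   39.5] 891
```

View pics/w7.png

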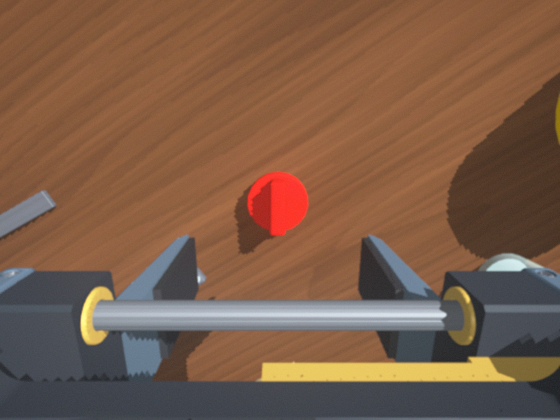

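The wrist view shows the cap at (278,203), with its grip bar square to the closing direction.

Request:
send_rows([
  [[0,0,0,-0.007,-0.001,-0.2,-1],[0,0,0,0,0,-0.2,-1],[0,0,0,0,0,-0.15,-1],[0,0,0,0,0,-0.04,-0.5],[0,0,0,0,0,0,-0.5],[0,0,0,0,0,0,-0.5],[0,0,0,0,0,0,0.9],[0,0,0,0,0,0,0.9],[0,0,0,0,0,0,0.9],[0,0,0,0,0,0,0.9],[0,0,0,0,0,0,0.9],[0,0,0,0,0,0,0.9]],
], grip_force=15)

```text
time_s: 17.45
ee_pos: [427.1, 354.2, 23.3]
ee_rot: [180.0, 0.0, 148.0]
force: [-0.6, 0.5, -0.2]
gripper_width: 23.2
gripper_force: 0.0
```

Request:
send_rows([
  [[0,0,0,0,0,0,0.9],[0,0,0,0,0,0,0.9],[0,0,0,0,0,0,0.9],[0,0,0,0,0,0,0.9]],
])

```text
time_s: 17.85
ee_pos: [427.1, 354.1, 23.2]
ee_rot: [-180.0, -0.0, 147.9]
force: [-0.4, -0.1, -0.7]
gripper_width: 13.7
gripper_force: 15.0
```

Request:
send_rows([
  [[0,0,0,0,0,0.15,0.9],[0,0,0,0,0,0.2,0.9],[0,0,-0.0586,0.0977,-0.194,0,0.9],[0,0,-0.0586,0.0977,-0.194,0,0.9],[0,0,-0.0586,0.0977,-0.194,0,0.9],[0,0,-0.0586,0.0977,-0.194,0,0.9],[0,0,-0.0586,0.0977,-0.194,0,0.9],[0,0,-0.0586,0.0977,-0.194,0,0.9],[0,0,-0.0586,0.0977,-0.194,0,0.9],[0,0,-0.0586,0.0977,-0.194,0,0.9],[0,0,-0.0586,0.0977,-0.194,0,0.9],[0,0,-0.0586,0.0977,-0.194,0,0.9]],
])

```text
time_s: 19.05
ee_pos: [623.0, -35.6, 93.0]
ee_rot: [-180.0, -0.0, 95.0]
force: [0.0, 1.0, -0.8]
gripper_width: 13.6
gripper_force: 15.0
```

Request:
send_rows([
  [[0,0,-0.0586,0.0977,-0.194,0,0.9],[0,0,0,0,0,0,0.9],[0,0,0,0,0,0,0.9],[0,0,0,0,0,0,0.9],[0,0,0,0,0,0,0.9]],
])

```text
time_s: 19.55
ee_pos: [641.4, -71.3, 93.2]
ee_rot: [-180.0, -0.0, 90.0]
force: [-0.2, -0.3, -0.6]
gripper_width: 13.7
gripper_force: 15.0
```

```bash
python3 - <<'E'
from h import *
C,im,d=look("w8",["fuel_cap"],[40])
st=env.state();z=st["ee_pos"][2]-23.2;print("bottom",z)
print([(v,ray(C,(278,v),z+18).round(1)) for v in (240,260,280)])
P=cloud(C,d);m=(np.hypot(P[...,0]-642,P[...,1]+73)<40)&(d>0)&(im[...,0]>120)&(im[...,1]<90)
for lo,hi in((8,20),(34,46)):
    k=m&(P[...,2]>z+lo)&(P[...,2]<z+hi);q=P[k];print(lo,len(q),q.min(0).round(1),q.max(0).round(1))
ring("w",C,im,(643,21),rin=30);ring("w",C,im,(642,-73),rin=30)
save("w8c",cv2.resize(im[170:320,200:360],(640,600)))
E
```

```text
tcp [641.4 -71.3  93.2] [-1.7996e+02 -2.0000e-02  9.0040e+01] cam [641.  10. 264.]
fuel_cap 0.81 [280. 241.] px 230 325 211 299 ztop 110.4 depthrect [646.3 -67.3] [37.1 24.7] 89.7 topray [640.9 -91.6  40. ]
bottom 70.1692377797021
[(240, array([641.3, -60.5,  88.2])), (260, array([641.3, -72.8,  88.2])), (280, array([641.3, -85.7,  88.2]))]
8 1778 [614.7 -78.9  80.4] [668.1 -44.9  90.1]
34 1749 [634.1 -86.2 104.2] [648.  -48.7 112.3]
w ring [643.4  21. ] R 34.2 2202 span x 607.0 679.0 y -17.0 57.0
w ring [642. -74.] R 34.3 1367 span x 606.0 678.0 y -111.0 -37.0
```

View pics/w8c.png

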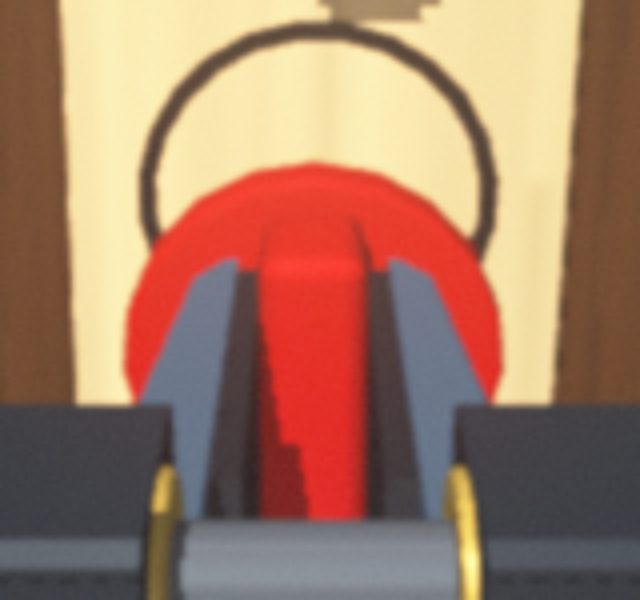

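The crop shows the cap level in the fingers, over the right ring at crop (318,200) and about 1 mm from centre. I'll correct that and lower it.

Request:
send_rows([
  [[0,0,0,0.004,-0.006,-0.1,0.9],[0,0,0,0,0,-0.1,0.9],[0,0,0,0,0,-0.06,0.9],[0,0,0,0,0,-0.03,0.9],[0,0,0,0,0,0,0.9],[0,0,0,0,0,0,0.9],[0,0,0,0,0,0,0.9]],
])

```text
time_s: 20.35
ee_pos: [643.6, -73.9, 36.2]
ee_rot: [179.9, 0.0, 89.9]
force: [-0.1, -0.2, -0.5]
gripper_width: 14.0
gripper_force: 15.0
```

Request:
send_rows([
  [[0,0,0,-0.006,0.006,-0.008,0.9],[0,0,0,0,0,0,0.9],[0,0,0,0,0,0,0.9]],
])

```text
time_s: 20.65
ee_pos: [641.7, -72.7, 33.8]
ee_rot: [180.0, 0.0, 89.9]
force: [-0.6, 0.0, -0.4]
gripper_width: 14.0
gripper_force: 15.0
```

Request:
send_rows([
  [[0,0,0,0.002,0,-0.003,0.9],[0,0,0,0,0,0,0.9],[0,0,0,0,0,0,0.2],[0,0,0,0,0,0,0.2],[0,0,0,0,0,0,0.2],[0,0,0,0,0,0,0.2],[0,0,0,0,0,0.1,0.2],[0,0,0,0,-0.05,0.25,0.2],[0,0,0,0,-0.2,0.2,-1],[0,0,0,0,0,0,-1],[0,0,0,0,0,0,-1],[0,0,0,0,0,0,-1]],
])

```text
time_s: 21.85
ee_pos: [641.0, -117.2, 135.9]
ee_rot: [-179.8, -0.1, 89.9]
force: [0.7, -0.5, -0.1]
gripper_width: 65.5
gripper_force: 0.0
```

```bash
python3 - <<'E'
from h import *
C,im,d=look("w9",["fuel_cap"],[50])
ring("w",C,im,(642,-74),rin=31);ring("w",C,im,(643,21),rin=31)
blobs("w",C,im,d,[("flange",18,(642,-73)),("bar",42,(642,-73)),("collar",42,(643,22))])
for n in("top","scene"):
    im,d=optics.grab_frame(n);C=cam(n);blobs(n,C,im,d,[("flange",18,(642,-72)),("bar",42,(642,-72))]);ring(n,C,im,(642,-72),rin=30)
E
```

```text
tcp [ 641.  -117.2  135.9] [-1.7983e+02 -6.0000e-02  8.9930e+01] cam [641. -36. 307.]
fuel_cap 0.98 [278. 154.] px 247 312 123 192 ztop 50.2 depthrect [641.8 -74.1] [46.9 13.5] 89.8 topray [641.7 -70.9  50. ]
w ring [642.  -74.1] R 34.3 1443 span x 606.0 678.0 y -111.0 -37.0
w ring [643.2  20.5] R 34.2 1442 span x 607.0 679.0 y -17.0 46.0
w flange circle 641.7 -74.8 r 28.0 mean [641.6 -72.7  28. ] 2378
w bar circle 641.6 -74.1 r 23.8 mean [641.7 -73.5  49.6] 1098
w collar circle 642.3 20.8 r 17.0 mean [642.1  20.6  47.5] 1374
top flange circle 645.5 -48.8 r 15.3 mean [644.1 -47.1  28. ] 18
top bar few
top ring [642. -71.] R 34.2 161 span x 607.0 680.0 y -107.0 -36.0
scene flange circle 643.1 -70.8 r 28.4 mean [652.6 -65.4  27. ] 274
scene bar circle 645.4 -71.0 r 24.3 mean [645.4 -69.1  48.3] 145
scene ring [642.6 -72.3] R 34.3 196 span x 606.0 679.0 y -109.0 -35.0
```

View pics/w9.png

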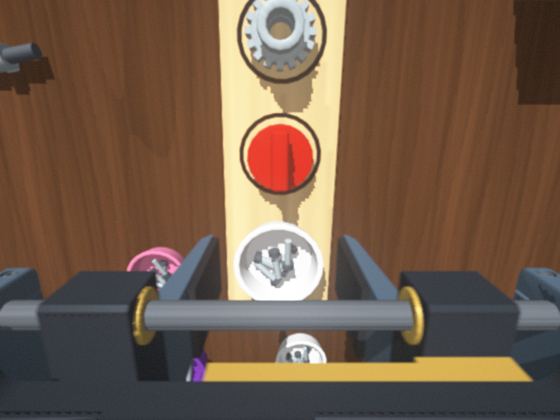

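The wrist view shows the cap centred in the right ring at (281,155), with the ashtray undisturbed. Next is the bush.

Request:
send_rows([
  [[0,0,0,-0.1356,0.1545,0,-1],[0,0,0,-0.1356,0.1545,0,-1],[0,0,0,-0.1356,0.1545,0,-1],[0,0,0,-0.1356,0.1545,0,-1],[0,0,0,-0.1356,0.1545,0,-1],[0,0,0,-0.1356,0.1545,0,-1],[0,0,0,-0.1356,0.1545,0,-1],[0,0,0,-0.1356,0.1545,0,-1],[0,0,0,0,0,0,-1],[0,0,0,0,0,0,-1],[0,0,0,0,0,0,-1],[0,0,0,0,0,0,-1]],
])

```text
time_s: 23.25
ee_pos: [426.0, 128.7, 137.3]
ee_rot: [180.0, 0.0, 89.9]
force: [-1.2, -0.1, 0.1]
gripper_width: 91.0
gripper_force: 0.0
```

```bash
python3 - <<'E'
from h import *
C,im,d=look("w10",["bush"],[40])
blobs("w",C,im,d,[("bush",33,(424,129))])
E
```

```text
tcp [426.  128.7 137.3] [1.7999e+02 1.0000e-02 8.9860e+01] cam [426. 210. 308.]
bush 0.85 [272. 210.] px 260 288 190 225 ztop 40.5 depthrect [422.5 127.2] [22.1 22.6] 0.4 topray [422.5 131.7  40. ]
w bush circle 422.2 127.0 r 12.0 mean [422.4 127.5  39.1] 406
```

Request:
send_rows([
  [[0,0,0,-0.015,-0.002,-0.2,-1],[0,0,0,0,0,-0.2,-1],[0,0,0,0,0,-0.15,-1],[0,0,0,0,0,-0.0765,-1],[0,0,0,0,0,0,-1],[0,0,0,0,0,0,-1],[0,0,0,0,0,0,-1]],
])

```text
time_s: 24.05
ee_pos: [423.3, 129.0, 13.1]
ee_rot: [179.9, -0.0, 89.9]
force: [0.1, -0.3, 1.0]
gripper_width: 91.0
gripper_force: 0.0
```

Request:
send_rows([
  [[0,0,0,0,-0.003,0,0.7],[0,0,0,0,0,0,0.7],[0,0,0,0,0,0,0.7],[0,0,0,0,0,0,0.7],[0,0,0,0,0,0,0.7],[0,0,0,0,0,0,0.7],[0,0,0,0,0,0,0.7],[0,0,0,0,0,0,0.7],[0,0,0,0,0,0,0.7],[0,0,0,0,0,0,0.7]],
], grip_force=20)

```text
time_s: 25.05
ee_pos: [422.2, 128.4, 12.1]
ee_rot: [180.0, -0.0, 89.9]
force: [0.7, 0.5, -0.1]
gripper_width: 22.8
gripper_force: 20.0
```

Request:
send_rows([
  [[0,0,0,0,0,0.15,0.7],[0,0,0,0,0,0.2,0.7],[0,0,0,0.2226,-0.011,0,0.7],[0,0,0,0.2226,-0.011,0,0.7],[0,0,0,0.2226,-0.011,0,0.7],[0,0,0,0.2226,-0.011,0,0.7],[0,0,0,0.2226,-0.011,0,0.7],[0,0,0,0,0,0,0.7],[0,0,0,0,0,0,0.7],[0,0,0,0,0,0,0.7],[0,0,0,0,0,0,0.7],[0,0,0,0,0,0,0.7]],
])

```text
time_s: 26.25
ee_pos: [643.8, 117.5, 82.5]
ee_rot: [-180.0, 0.0, 90.0]
force: [0.0, 0.2, -0.9]
gripper_width: 22.9
gripper_force: 20.0
```

```bash
python3 - <<'E'
from h import *
C,im,d=look("w11",["bush"],[40])
st=env.state();z=st["ee_pos"][2]-12.1;print("bottom",z)
blobs("w",C,im,d,[("bush",z+33,(644,117))])
print([(v,ray(C,(278,v),z+40).round(1)) for v in (240,260,280)])
ring("w",C,im,(644.8,116.1),rin=30)
save("w11c",cv2.resize(im[170:320,200:360],(640,600)))
E
```

```text
tcp [643.8 117.5  82.5] [-179.99    0.     89.96] cam [644. 199. 253.]
bush 0.85 [276. 272.] px 254 301 238 299 ztop 110.5 depthrect [643.4 117.7] [21.2 23. ] 89.6 topray [643.3  91.7  40. ]
bottom 70.43693100457328
w bush circle 643.3 127.4 r 23.2 mean [643.4 124.3 109.5] 1800
[(240, array([643.7, 141.6, 110.4])), (260, array([643.7, 131.6, 110.4])), (280, array([643.7, 121.1, 110.4]))]
w ring [644.8 115.5] R 34.5 1656 span x 609.0 681.0 y 78.0 152.0
```

View pics/w11c.png

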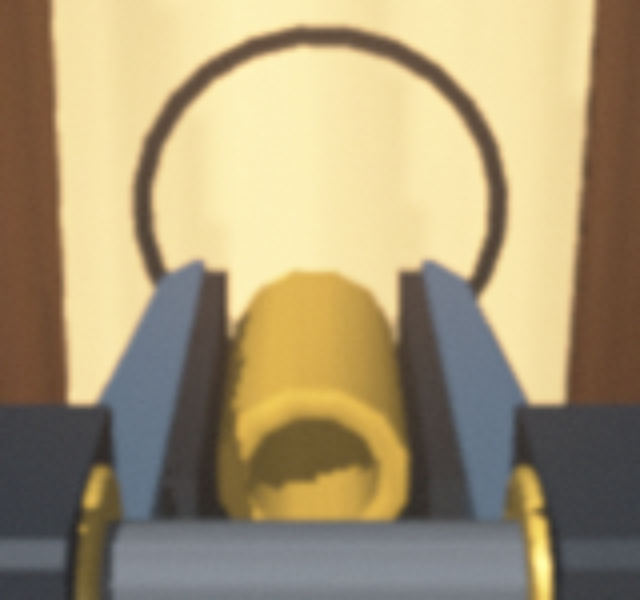

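The crop shows the bush upright in the fingers at crop (318,460), over the left ring and about 1 mm low in x.

Request:
send_rows([
  [[0,0,0,0.002,-0.002,-0.1,0.7],[0,0,0,0,0,-0.1,0.7],[0,0,0,0,0,-0.06,0.7],[0,0,0,0,0,-0.03,0.7],[0,0,0,0,0,0,0.7],[0,0,0,0,0,0,0.7],[0,0,0,0,0,0,0.7]],
])

```text
time_s: 27.05
ee_pos: [645.9, 117.1, 25.1]
ee_rot: [179.9, -0.0, 89.9]
force: [0.2, -0.7, -0.5]
gripper_width: 22.9
gripper_force: 20.0
```

Request:
send_rows([
  [[0,0,0,-0.006,-0.001,-0.0125,0.7],[0,0,0,0,0,0,0.7],[0,0,0,0,0,0,0.7]],
])

```text
time_s: 27.35
ee_pos: [644.4, 116.8, 22.1]
ee_rot: [179.9, -0.0, 89.9]
force: [0.6, 0.4, 1.2]
gripper_width: 22.7
gripper_force: 20.0
```

Request:
send_rows([
  [[0,0,0,0,0,0,-0.2],[0,0,0,0,0,0,-0.2],[0,0,0,0,0,0,-0.2],[0,0,0,0,0,0,-0.2],[0,0,0,0,0,0.1,-0.2],[0,0,0,0,0,0.25,-0.2],[0,0,0,0,-0.05,0.25,-0.2],[0,0,0,0,-0.2,0.1,-1],[0,0,0,0,0,0,-1],[0,0,0,0,0,0,-1],[0,0,0,0,0,0,-1]],
])

```text
time_s: 28.45
ee_pos: [643.1, 67.4, 159.3]
ee_rot: [-179.9, -0.0, 89.9]
force: [-0.4, -0.0, 0.1]
gripper_width: 84.0
gripper_force: 0.0
```

```bash
python3 - <<'E'
from h import *
C,im,d=look("w12",["bush"],[50])
ring("w",C,im,(644.8,116),rin=30)
blobs("w",C,im,d,[("bush",42,(644,116)),("bushlow",30,(644,116))])
im,d=optics.grab_frame("scene");C=cam("scene");blobs("scene",C,im,d,[("bush",42,(644,118))]);ring("scene",C,im,(645,118),rin=30)
P=cloud(C,d)
f=np.load("scene0.npz");d0=f["d"]
# did ashtray / lever move: compare original depth inside their masks
for k,c in(("ashtray",(640,-166)),("lever",(718,215))):
    m=(np.hypot(P[...,0]-c[0],P[...,1]-c[1])<90)&(P[...,2]>20)&(d>0)&((P[...,1]<-122)|(P[...,1]>175));print(k,m.sum(),np.median(abs(d-d0)[m]),P[m].min(0).round(1),P[m].max(0).round(1), cloud(C,d0)[m].min(0).round(1))
save("s12",im[100:400,100:480])
E
```

```text
tcp [643.1  67.4 159.3] [-1.7986e+02 -1.0000e-02  8.9940e+01] cam [643. 149. 330.]
bush 0.85 [278. 157.] px 266 293 135 165 ztop 50.8 depthrect [644.  115.1] [22.6 22.5] 0.2 topray [644.  116.6  50. ]
w ring [644.8 115.9] R 34.2 1198 span x 608.0 681.0 y 78.0 152.0
w bush circle 644.0 115.2 r 11.9 mean [643.9 115.5  49.5] 392
w bushlow circle 643.1 117.8 r 10.8 mean [644.4 115.7  37.1] 77
scene bush circle 646.2 118.6 r 12.2 mean [646.6 119.2  48. ] 98
scene ring [645.8 117.7] R 34.2 207 span x 610.0 682.0 y 80.0 154.0
ashtray 658 1.4496765 [ 552.8 -203.8   20. ] [ 681.9 -126.3   40.9] [ 551.3 -204.5   17.5]
lever 996 1.2123718 [631.  181.5  20. ] [801.7 242.4  39.2] [631.9 180.9  16.2]
```

View pics/w12.png

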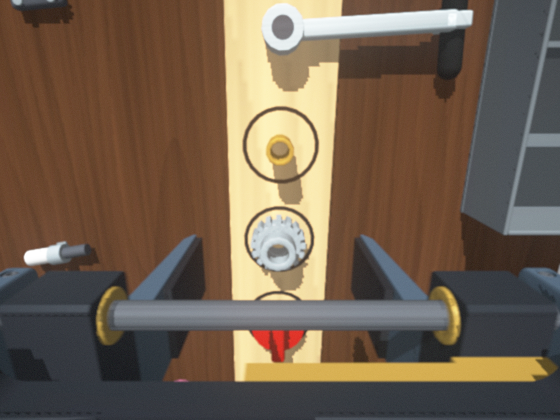

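View pics/s12.png

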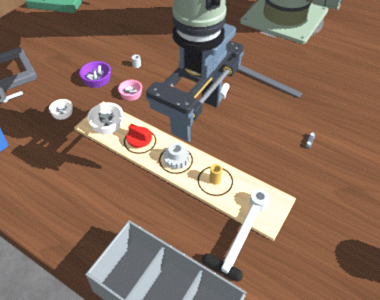

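The pictures show the bush upright in the left ring at wrist (280,150), less than 1 mm off centre. The gear and collar, the cap, the ashtray and the lever are all where they should be. The gripper is clear of everything, so I'm handing in.

```bash
python3 -c "
from workcell import env
print(env.job_done())"
```

```text
the job is handed in; nothing more can be done
None
```

I placed all four parts in the order asked, each within about 1–2 mm of its ring's centre by the cameras, left the ashtray and lever unmoved as far as the cameras can tell, and handed the job in at about 28.5 s of the 115 s; the hand-in returned no verdict.

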